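# Put the watch press dies away in their tray by size

### The job

Put the watch-case press's four round dies, which lie about on the mat, away in their divided wooden tray: each flat on the floor of the compartment of its size with its stem up, the smallest in the narrowest and so on up to the largest in the widest. Set them down rather than dropping them. Leave everything else where it stands: the two dies with square and oblong feet belong to another set, and the lidded oil cup, the watch and the loupe stay out too.

Things in the scene. Friction and masses are not known exactly. Their poses are not given: they have to be found in the camera images.
- die_a: smallest of the four round dies: white nylon disc 22 mm across, 14 mm thick, lying flat and loose on the 4 mm thick mat, with a steel stem 12 mm in diameter standing 24 mm up from its centre (38 mm tall in all; about 30 g). Origin: centre of the disc's underside; z up along the stem. Belongs in the narrowest compartment of the tray.
- die_b: second smallest of the four round dies: white nylon disc 32 mm across, 14 mm thick, lying flat and loose on the 4 mm thick mat, with a steel stem 12 mm in diameter standing 24 mm up from its centre (38 mm tall in all; about 38 g). Origin: centre of the disc's underside; z up along the stem. Belongs in the second narrowest compartment of the tray.
- die_c: second largest of the four round dies: white nylon disc 43 mm across, 14 mm thick, lying flat and loose on the 4 mm thick mat, with a steel stem 12 mm in diameter standing 24 mm up from its centre (38 mm tall in all; about 50 g). Origin: centre of the disc's underside; z up along the stem. Belongs in the second widest compartment of the tray.
- die_d: largest of the four round dies: white nylon disc 55 mm across, 14 mm thick, lying flat and loose on the 4 mm thick mat, with a steel stem 12 mm in diameter standing 24 mm up from its centre (38 mm tall in all; about 65 g). Origin: centre of the disc's underside; z up along the stem. Belongs in the widest compartment of the tray.
- tray: light wood tray fixed on the mat, 79 mm (x) by 236 mm (y). Origin: centre of underside, z up. Floor at 5 mm, walls 4 mm thick, tops at 17 mm. Four compartments in a row along y, each 71 mm long in x; from -y to +y: 38 mm wide centred at y -95 mm, 48 wide at -48, 59 wide at 9.5, 71 wide at 78.5. A flat dark disc on each floor has the size of its die (22, 32, 43, 55 mm).
- square_die: square-footed die of another set: white nylon foot 40 x 40 mm, 14 mm thick, with the same steel stem, 12 mm thick and 24 mm long, at its centre. Origin: centre of its underside, z up. Loose; not to be moved.
- oblong_die: oblong-footed die of another set: white nylon foot 50 mm (its x) x 30 mm, 14 mm thick, same stem as the other dies. Origin: centre of its underside, z up. Loose; not to be moved.
- oil_cup: round aluminium oil cup, 41 mm across, with a domed lid and a small black ball knob (15 mm) instead of a stem; 38 mm tall. Origin: centre of its underside, z up. Loose; not to be moved.
- watch_head: steel wristwatch without strap, black dial up, 40 mm across (50 mm over the lugs, along x), 11 mm high. Origin: centre of its underside. Loose; not to be moved.
- loupe: black eye loupe standing on its wide end, 34 mm across below, 25 mm above, 26 mm tall. Origin: centre of its underside, z up. Loose; not to be moved.
Not all that is in view belongs to the job. What is shaped like the die_d but blue or yellow is not meant.

How it is judged:
By the outcome, as a careful person would: the job done as asked, in the order asked, and still so for the second after the job is handed in, with the robot touching nothing.
It also fails if it takes over 96 s, if anything falls off the work surface, if the arm or the gripper's body presses on something with over 40 N, if the wrist force passes 120 N, or if a joint passes its speed limit or range.

### The arm

A 6-joint arm with a two-finger parallel gripper is mounted at the origin on the work surface. World frame = base frame: x ahead of the robot, y to its left, z up, the work surface at z = 0. Lengths are in mm, angles in rad, forces in N, time in s.
With the tool pointing down it reaches from about 350 to 975 mm from the base axis. Payload 7.1 kg.
Tool frame: the origin (TCP) lies on the front face of the gripper's body, between the roots of the fingers; the fingertips stand 80 mm ahead of it and the grasp point (between the pads) lies 61 mm ahead of it (ctrl.tcp_to_grasp is the distance from the TCP to the grasp point, in mm); z points along the fingers, y is the direction in which the jaws open and shut (so a half turn about z gives the same grasp; the last joint's range is limited). The gripper opens to 88 mm and grips with 3 to 60 N. Pads are 20 mm wide; open, the fingers measure 115 mm over their backs; the gripper's body (75 mm by 178 mm) begins 61 mm behind the grasp point.
Start: joints at [1.151, 0.423, 1.63, -0, 1.089, -0.019], TCP at [243.815, 575.465, 302.675] pointing down, gripper open.
Joint ranges: [-3, 3], [-0.9, 2.11], [0.09, 2.58], [-1.31, 4.45], [0.11, 2.69], [-2.54, 2.54]. Speed limits (rad/s): [2.39, 2.39, 3.01, 3.14, 3.14, 3.14].

### API

Orientations are given as a rotation vector (axis times angle).
In Python, from workcell import telemetry, get_image, ctrl gives the robot as it stands.
- The arm moves only by the tool send_rows, never from a script. Its argument "rows" is a list of rows, each a list of 5 numbers: the shift along the tool's x, y, z in m, then the turn about the tool's z in rad, then the opening, from -1 (shut) to 1 (fully open). A call has 1 to 5 rows; each row shifts and turns the commanded pose from where the row before left it, along the tool's axes as they then stand; what a row does not reach is not made up. A row lasts 1/10 s, in which the tool goes at most 50 mm and 8.59 degrees, less where a joint would pass 70% of its speed; a pose out of reach is approached as far as the arm can. A call with a gripper value outside its range is refused whole. The fingers move at their own pace and stop on an object; the grip force is fixed at half the most. Time passes only in rows, so rows that do not move let the fingers close. It gives the time, the measured TCP pose, the force and the opening at its end, in the units of the state.
- telemetry.get_obs(): the state, without advancing time (a new reading comes with each control period).
- get_image(name): name is "side" or "top"; returns a dict with "color" (480x640x3 uint8, blue, green, red), "z_map" (480x640 float32, mm along the optical axis (not along the pixel's ray), 0 where there is no reading), "camera_matrix" (3x3 intrinsics, pixels), "rvec" (rotation vector, rad) and "tvec" (3), from world to camera coordinates, as OpenCV has them. Camera axes: x right, y down, z forward; pixel columns grow to the right and rows downward; lengths in mm; the calibration is good to about 2 mm. A picture is of the moment at which its call begins.
- ctrl.close_job(): hands the job in, once; it reports no verdict.
The state is a dict: "t": time; "qpos": joint angles; "qvel": joint speeds; "joint_torque": joint torques, N m; "ee_pos": TCP position; "orientation": TCP orientation; "ft_force": force on the tool from outside, world axes, zero at the start; "moment": the same for the moment, N m; "width": finger opening in mm.
Only numpy, scipy, OpenCV 4.12 (cv2) and the standard library are available. Lean on these libraries where they do the work, as an engineer would, in place of code of your own. Each camera call takes 0.05 s, during which the arm holds its last target.

## Working session

There is one attempt and no reset: what is moved stays moved. The work goes in short steps, Python scripts to look and compute and a tool call to move; the robot and the scene stay as the last step left them, time stands still between calls to the robot, and variables do not carry over. Pictures are saved under pics/ and viewed, and the job is handed in when it is done.

Besides the shell and the picture viewer there is one more tool, called by a JSON object that holds its "method" and its "body". send_rows: Moves the arm, as the interface text tells. Its arguments: {"type":"object","properties":{"rows":{"type":"array"}},"required":["rows"]}

```bash
ls; mkdir -p pics; python3 - <<'E'
from workcell import telemetry, get_image, ctrl
import cv2
for n in("top","side"):
    d=get_image(n); cv2.imwrite(f"pics/{n}0.png",d["color"])
    print(n,d["camera_matrix"],d["rvec"],d["tvec"])
o=telemetry.get_obs(); print(o, ctrl.tcp_to_grasp)
E
```

```text
pics
top [[461.23738963   0.         317.1425272 ]
 [  0.         461.23738963 236.53213188]
 [  0.           0.           1.        ]] [ 2.12492519 -2.15144867  0.16977751] [ 18.92782819 424.00485778 880.85235117]
side [[517.13600003   0.         311.62587058]
 [  0.         517.13600003 226.53529214]
 [  0.           0.           1.        ]] [ 2.32142102 -0.22167591  0.10662297] [-431.58527864   96.09092476 1009.72045029]
{'t': 0.1, 'qpos': array([ 1.15099373e+00,  4.23773205e-01,  1.63061133e+00,  5.82230024e-06,
        1.08863169e+00, -1.90232262e-02]), 'qvel': array([-4.12842991e-04, -1.87212355e-03, -1.57558245e-04, -2.35975003e-03,
       -5.74662402e-04, -8.41661182e-05]), 'joint_torque': array([ 4.00107256e-04, -5.45611525e+01, -2.74325538e+01,  6.46485295e-02,
        1.87472353e-02, -5.16231410e-05]), 'ee_pos': array([243.65979579, 575.11100311, 301.97476396]), 'orientation': array([-6.25279228e-01, -3.07841634e+00,  2.18054810e-03]), 'ft_force': array([-0.65565113,  0.23830024,  0.35572903]), 'moment': array([-0.02022374, -0.02770945, -0.02487949]), 'width': 88.15122634116081} 61.3
```

View pics/top0.png

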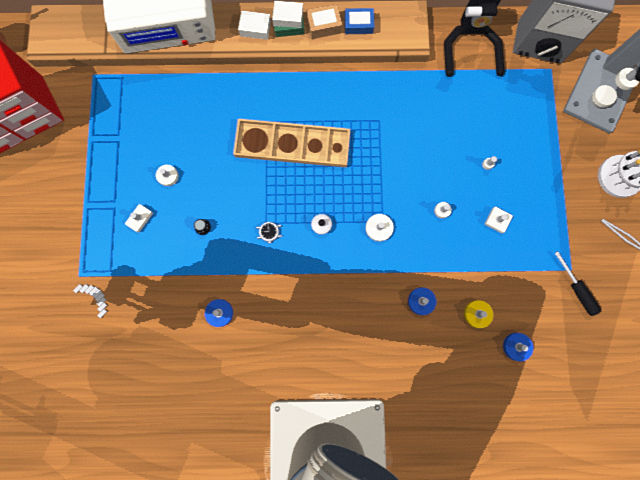

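View pics/side0.png

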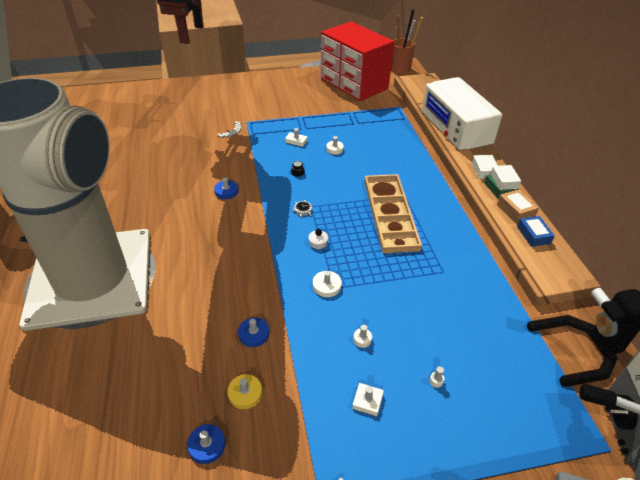

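```bash
cat > h.py <<'E'
import numpy as np, cv2
from workcell import telemetry, get_image, ctrl
def cam(d):
    R,_=cv2.Rodrigues(np.array(d["rvec"],float)); t=np.array(d["tvec"],float).ravel()
    return np.array(d["camera_matrix"]),R,t
def ray(d,u,v,z):
    K,R,t=cam(d); C=-R.T@t; r=R.T@np.linalg.inv(K)@np.array([u,v,1.]); return C+r*(z-C[2])/r[2]
def proj(d,P):
    K,R,t=cam(d); p=(R@np.atleast_2d(P).T).T+t; p=p@K.T; return p[:,:2]/p[:,2:]
def world(d):
    K,R,t=cam(d); z=d["z_map"]; v,u=np.mgrid[:480,:640]
    P=np.stack([(u-K[0,2])/K[0,0]*z,(v-K[1,2])/K[1,1]*z,z],-1); W=(P-t)@R; W[z<=0]=np.nan; return W
E
python3 - <<'E'
from h import *
for n in("top","side"):
    d=get_image(n); K,R,t=cam(d); print(n,"C",(-R.T@t).round(0))
    W=world(d); np.savez(f"{n}0.npz",**d)
    c=d["color"]; h=cv2.cvtColor(c,cv2.COLOR_BGR2HSV)
    # mat = blue; find things standing within the mat
    m=((h[...,0]>95)&(h[...,0]<115)&(h[...,1]>120)).astype(np.uint8)
    cnt=max(cv2.findContours(m,cv2.RETR_EXTERNAL,cv2.CHAIN_APPROX_SIMPLE)[0],key=cv2.contourArea)
    mm=np.zeros_like(m); cv2.drawContours(mm,[cnt],-1,1,-1)
    white=((h[...,1]<70)&(h[...,2]>90)&(mm>0)).astype(np.uint8)
    k,l,s,ce=cv2.connectedComponentsWithStats(white)
    for i in range(1,k):
        if s[i,4]<60: continue
        u,v=ce[i]; print(s[i].tolist(),ce[i].round(1),"disc-top ray",ray(d,u,v,18).round(1)[:2], "zmax",np.nanmax(W[l==i][:,2]).round(1))
    print("mat z",np.nanmedian(W[cnt[:,0,1],cnt[:,0,0]][:,2]))
d=dict(np.load("top0.npz"))
im=d["color"]
crops=[cv2.resize(im[v-25:v+25,u-25:u+25],(200,200),interpolation=cv2.INTER_CUBIC) for u,v in((490,162),(443,210),(167,175),(380,228),(499,219),(138,217),(321,224),(202,227))]
cv2.imwrite("pics/crops.png",np.vstack([np.hstack(crops[:4]),np.hstack(crops[4:])]))
E
```

```text
top C [279.  14. 937.]
[482, 157, 15, 12, 129] [489.1 162.6] disc-top ray [ 577.4 -344.1] zmax 43.5
[156, 165, 22, 21, 373] [166.6 175. ] disc-top ray [559.3 322.6] zmax 44.1
[434, 202, 18, 16, 213] [442.5 209.6] disc-top ray [ 479.  -242.2] zmax 44.4
[125, 204, 28, 28, 427] [138.5 217.9] disc-top ray [469.7 376.3] zmax 44.7
[485, 207, 28, 26, 440] [498.5 219.5] disc-top ray [ 457.  -354.6] zmax 44.6
[311, 214, 21, 20, 290] [321.2 223.8] disc-top ray [452.7   5.2] zmax 40.4
[366, 214, 28, 27, 598] [379.2 227.1] disc-top ray [ 444.5 -112.2] zmax 46.4
[194, 220, 11, 10, 91] [199.1 224.6] disc-top ray [454.3 252.6] zmax 34.0
[256, 222, 26, 21, 181] [268.9 231.8] disc-top ray [437.7 111. ] zmax 17.6
mat z 3.577645554272766
side C [ 289. -736.  768.]
[285, 128, 22, 19, 242] [295.7 138.3] disc-top ray [470.7 369.8] zmax 43.0
[327, 136, 17, 19, 214] [334.6 146.3] disc-top ray [561.  316.9] zmax 42.9
[293, 200, 19, 17, 123] [302.5 209.7] disc-top ray [438.2  95.1] zmax 15.9
[309, 231, 19, 18, 264] [318.  239.6] disc-top ray [452.6  -1.7] zmax 39.0
[313, 271, 29, 26, 616] [326.6 283.4] disc-top ray [ 445.  -119.6] zmax 42.7
[353, 325, 19, 23, 313] [362.4 336.7] disc-top ray [ 480.1 -247.9] zmax 42.5
[430, 367, 14, 21, 222] [437.  377.5] disc-top ray [ 578.1 -346.1] zmax 43.1
[353, 383, 30, 33, 709] [367.6 399.1] disc-top ray [ 457.8 -361.2] zmax 43.6
mat z 2.920081032314447
```

View pics/crops.png

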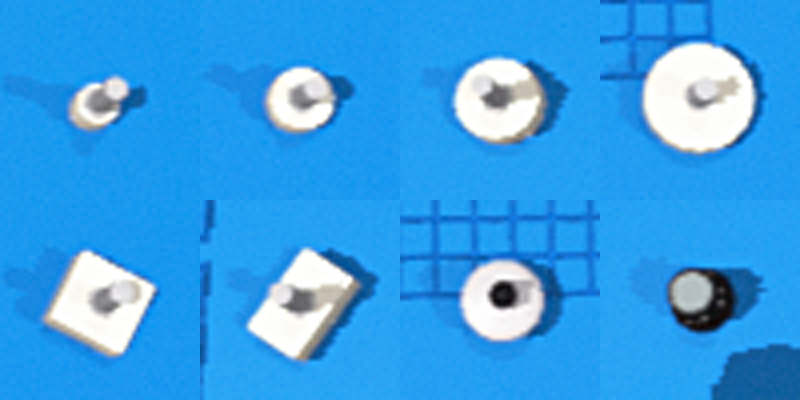

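(490,162) is die_a, (443,210) die_b, (167,175) die_c and (380,228) die_d. These are round, white and have stems. The lookalikes are the square foot (499,219), the oblong foot (138,217), the oil cup (321,224) with a black ball and no stem, the loupe (202,227), the watch (269,231), and the blue and yellow dies off the mat. The crops confirm the choice. Next I'll measure the stems and the tray.

```bash
cat > m.py <<'E'
from h import *
app={'a':(577,-346),'b':(479,-245),'c':(560,320),'d':(444,-115)}
def stems(imgs,app):
    for n,d in imgs.items():
        W=world(d); 
        for k,(x,y) in app.items():
            near=np.hypot(W[...,0]-x,W[...,1]-y)
            q=W[(near<22)&(W[...,2]>34)&(W[...,2]<52)]
            r=W[(near<40)&(W[...,2]>14)&(W[...,2]<23)]
            if len(q) and len(r): 
                (cx,cy),rad=cv2.minEnclosingCircle(r[:,:2].astype(np.float32)) 
                print(n,k,len(q),"stem",np.median(q,0).round(1),((q.min(0)+q.max(0))/2).round(1),"disc",round(cx,1),round(cy,1),"dia",round(2*rad,1))
def wood(d):
    h=cv2.cvtColor(d["color"],cv2.COLOR_BGR2HSV); return h
if __name__=="__main__":
    I={n:dict(np.load(n+"0.npz")) for n in("top","side")}
    stems(I,app)
    for n,d in I.items():
        W=world(d); h=wood(d)
        m=(W[...,0]>530)&(W[...,0]<720)&(W[...,1]>-120)&(W[...,1]<220)&((h[...,0]<35)|(h[...,2]<90))&(W[...,2]<40)
        m=cv2.morphologyEx(m.astype(np.uint8),cv2.MORPH_OPEN,np.ones((3,3)))
        c=max(cv2.findContours(m,cv2.RETR_EXTERNAL,cv2.CHAIN_APPROX_NONE)[0],key=cv2.contourArea)
        print(n,cv2.boundingRect(c))
        P=np.array([ray(d,*p[0],21)[:2] for p in c],np.float32); print(cv2.minAreaRect(P), cv2.boxPoints(cv2.minAreaRect(P)).round(0).tolist())
        # dark discs
        dk=((h[...,2]<110)&(h[...,0]<25)).astype(np.uint8); mm=np.zeros_like(dk); cv2.drawContours(mm,[c],-1,1,-1)
        k,l,s,ce=cv2.connectedComponentsWithStats(dk*mm)
        for i in range(1,k):
            if s[i,4]>40: print(s[i].tolist(), ray(d,*ce[i],9).round(1))
E
python3 m.py
```

```text
top a 35 stem [ 576.9 -343.2   41. ] [ 576.9 -345.1   39.3] disc 577.8 -344.7 dia 21.9
top b 34 stem [ 479.7 -244.1   40.9] [ 480.1 -243.6   40.1] disc 479.6 -243.9 dia 32.6
top c 35 stem [560.3 323.   40.8] [561.1 323.   39.9] disc 561.6 324.0 dia 44.0
top d 32 stem [ 444.9 -112.8   41.6] [ 445.3 -113.2   40.2] disc 444.9 -113.1 dia 54.9
side a 56 stem [ 577.8 -346.9   40.1] [ 578.7 -345.6   38.5] disc 578.1 -345.8 dia 21.7
side b 49 stem [ 480.  -246.4   39.5] [ 480.3 -244.9   38.4] disc 481.1 -245.0 dia 32.2
side c 20 stem [561.1 321.9  40.6] [562.6 321.   38.6] disc 562.1 323.3 dia 45.3
side d 36 stem [ 445.5 -114.6   39.9] [ 445.4 -114.1   38.9] disc 446.1 -114.3 dia 57.1
top (234, 119, 116, 48)
((625.2649536132812, 64.21788787841797), (235.7547149658203, 83.75955963134766), 83.78732299804688) [[571.0, -48.0], [654.0, -57.0], [680.0, 177.0], [596.0, 186.0]]
[245, 129, 22, 23, 237] [635.3 138.3   9. ]
[280, 135, 17, 17, 151] [628.   72.3   9. ]
[309, 139, 13, 13, 104] [622.5  15.9   9. ]
[333, 144, 8, 8, 47] [617.1 -30.4   9. ]
side (365, 174, 56, 79)
((626.1089477539062, 55.28722381591797), (251.14129638671875, 82.68158721923828), 83.57674407958984) [[571.0, -65.0], [653.0, -74.0], [681.0, 175.0], [599.0, 185.0]]
[373, 182, 22, 13, 211] [637.4 142.4   9. ]
[381, 204, 18, 9, 130] [630.6  74.    9. ]
[389, 222, 13, 8, 82] [624.1  16.8   9. ]
```

```bash
python3 - <<'E'
import numpy as np,cv2
a=np.load("top0.npz")["color"][110:175,225:360]; b=np.load("side0.npz")["color"][165:260,355:430]
cv2.imwrite("pics/tray.png",np.hstack([cv2.resize(a,(500,240),interpolation=3),cv2.resize(b,(190,240),interpolation=3)]))
E
```

```text
(no output)
```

View pics/tray.png

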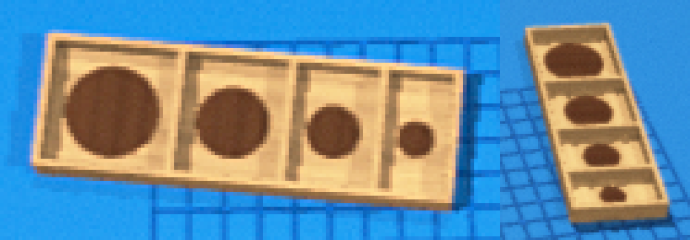

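{"method": "send_rows", "body": {"rows": [[0,0,0.012,0.146,0.0],[0,0,0.012,0.146,0.0],[0,0,0.012,0.146,0.0],[0,0,0.012,0.146,0.0],[0,0,0.012,0.146,0.0]]}}

```text
t: 0.7
ee_pos: [243.8, 575.4, 242.0]
orientation: [1.691, 2.648, -0.0]
ft_force: [0.2, 0.1, -0.4]
width: 51.3
```

{"method": "send_rows", "body": {"rows": [[0,0,0.012,0.146,0.0],[0,0,0.012,0.146,0.0],[0,0,0.012,0.146,0.0],[-0.04,0.0145,0,0,0.0],[-0.04,0.0145,0,0,0.0]]}}

```text
t: 1.2
ee_pos: [272.7, 494.9, 205.8]
orientation: [2.217, 2.225, -0.001]
ft_force: [0.0, 0.2, 0.6]
width: 43.6
```

{"method": "send_rows", "body": {"rows": [[-0.042,0.015,0,0,0],[-0.042,0.015,0,0,0],[-0.042,0.015,0,0,0],[-0.042,0.015,0,0,0],[-0.042,0.015,0,0,0]]}}

```text
t: 1.7
ee_pos: [348.7, 284.1, 206.7]
orientation: [2.219, 2.224, 0.0]
ft_force: [2.0, 0.3, 0.8]
width: 44.1
```

{"method": "send_rows", "body": {"rows": [[-0.042,0.015,0,0,0],[-0.042,0.015,0,0,0],[-0.042,0.015,0,0,0],[-0.042,0.015,0,0,0],[-0.042,0.015,0,0,0]]}}

```text
t: 2.2
ee_pos: [424.2, 74.1, 206.8]
orientation: [2.219, 2.224, 0.001]
ft_force: [0.8, 0.1, -0.2]
width: 44.3
```

{"method": "send_rows", "body": {"rows": [[-0.042,0.015,0,0,0],[-0.042,0.015,0,0,0],[-0.042,0.015,0,0,0],[-0.042,0.015,0,0,0],[-0.042,0.015,0,0,0]]}}

```text
t: 2.7
ee_pos: [499.5, -136.0, 206.7]
orientation: [2.22, 2.223, 0.0]
ft_force: [0.1, -0.0, -0.1]
width: 43.8
```

{"method": "send_rows", "body": {"rows": [[-0.042,0.015,0,0,0],[-0.042,0.015,0,0,0],[-0.042,0.015,0,0,0],[-0.042,0.015,0,0,0],[0,0,0,0,0]]}}

```text
t: 3.2
ee_pos: [561.2, -306.8, 207.0]
orientation: [2.22, 2.217, 0.001]
ft_force: [-0.9, -0.4, -1.1]
width: 43.7
```

{"method": "send_rows", "body": {"rows": [[-0.0385,0.0166,0.02,0,0],[0,0,0.025,0,0],[0,0,0,0,0],[0,0,0,0,0]]}}

```text
t: 3.6
ee_pos: [575.5, -339.3, 161.2]
orientation: [-2.217, -2.222, 0.001]
ft_force: [0.1, 0.6, 0.2]
width: 43.8
```

```bash
python3 - <<'E'
from h import *
d=get_image("side"); u,v=proj(d,[578,-345,60])[0].astype(int); print(u,v)
s=d["color"][v-90:v+70,u-100:u+100]; 
e=get_image("top"); u,v=proj(e,[578,-345,60])[0].astype(int)
t=e["color"][v-80:v+80,u-80:u+80]
cv2.imwrite("pics/g1.png",np.hstack([cv2.resize(s,(400,320),interpolation=3),cv2.resize(t,(320,320),interpolation=3)]))
E
```

```text
441 362
```

View pics/g1.png

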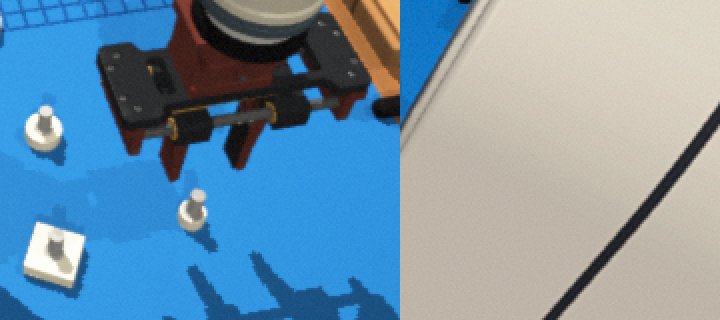

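Die_a is below the open fingers at about crop (193,210) in the side view. The arm hides it in the top view. The last row fell 2–6 mm short, so I'll correct that and then go down.

{"method": "send_rows", "body": {"rows": [[-0.006,0.0025,0.02,0,0],[0,0,0.02,0,0],[0,0,0,0,0]]}}

```text
t: 4.0
ee_pos: [577.9, -345.2, 120.7]
orientation: [-2.217, -2.222, 0.001]
ft_force: [0.0, -0.1, 0.2]
width: 43.3
```

{"method": "send_rows", "body": {"rows": [[0,0,0.01,0,0],[0,0,0.009,0,0],[0,0,0,0,0],[0,0,0,0,-0.5],[0,0,0,0,-1]]}}

```text
t: 4.5
ee_pos: [579.0, -346.5, 103.2]
orientation: [2.219, 2.223, 0.0]
ft_force: [-0.5, 0.2, -0.7]
width: 30.9
```

{"method": "send_rows", "body": {"rows": [[0,0,0,0,-1],[0,0,0,0,-1],[0,0,0,0,-1],[0,0,0,0,-1]]}}

```text
t: 4.9
ee_pos: [578.9, -346.5, 102.9]
orientation: [2.219, 2.223, 0.0]
ft_force: [0.0, 0.2, 1.7]
width: 10.9
```

{"method": "send_rows", "body": {"rows": [[0,0,-0.01,0,-1],[0,0,-0.02,0,-1],[0,0,-0.03,0,-1],[0,0,0,0,-1]]}}

```text
t: 5.3
ee_pos: [580.8, -347.6, 167.3]
orientation: [2.214, 2.219, 0.002]
ft_force: [0.8, -0.5, -0.1]
width: 11.2
```

```bash
cat > look.py <<'E'
import sys
from h import *
x,y,z,name=float(sys.argv[1]),float(sys.argv[2]),float(sys.argv[3]),sys.argv[4]
d=get_image("side"); u,v=proj(d,[x,y,z])[0].astype(int)
u0=max(0,min(640-160,u-80)); v0=max(0,min(480-120,v-60)); print("crop x4 origin",u0,v0)
cv2.imwrite(f"pics/{name}.png",cv2.resize(d["color"][v0:v0+120,u0:u0+160],(640,480),interpolation=3))
o=telemetry.get_obs(); print(o["ee_pos"].round(1),round(o["width"],1),o["ft_force"].round(1),round(o["t"],2))
E
python3 look.py 578 -345 70 g2
```

```text
crop x4 origin 362 299
[ 579.9 -347.1  165.3] 11.2 [ 0.2  0.3 -0.5] 5.35
```

View pics/g2.png

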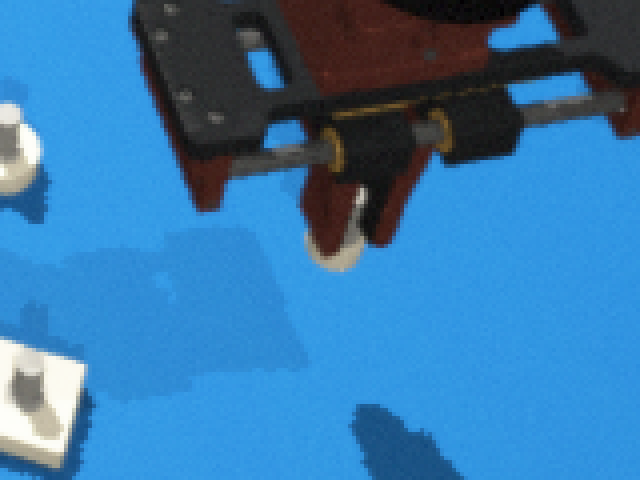

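Die_a is lifted: its disc hangs below the fingertips at crop (337,250). I'll carry it over.

{"method": "send_rows", "body": {"rows": [[0.02,0.003,0,0,-1],[0.042,0.005,0,0,-1],[0.042,0.005,0,0,-1],[0.042,0.005,0,0,-1],[0.042,0.005,0,0,-1]]}}

```text
t: 5.85
ee_pos: [600.3, -155.5, 161.3]
orientation: [-2.217, -2.222, 0.002]
ft_force: [0.5, -0.4, 0.5]
width: 11.4
```

{"method": "send_rows", "body": {"rows": [[0.042,0.005,0,0,-1],[0.042,0.005,0,0,-1],[0.03,0.003,0,0,-1],[0,0,0,0,-1],[0,0,0,0,-1]]}}

```text
t: 6.35
ee_pos: [613.2, -42.9, 161.6]
orientation: [-2.216, -2.225, 0.002]
ft_force: [-0.2, -0.5, 0.1]
width: 11.4
```

{"method": "send_rows", "body": {"rows": [[0.012,0.004,0,0,-1],[0,0,0.015,0,-1],[0,0,0.015,0,-1],[0,0,0,0,-1],[0,0,0,0,-1]]}}

```text
t: 6.85
ee_pos: [617.5, -32.8, 131.4]
orientation: [-2.219, -2.222, 0.002]
ft_force: [0.5, -0.4, 0.1]
width: 10.9
```

```bash
python3 look.py 617 -31 40 p1
```

```text
crop x4 origin 320 171
[617.9 -32.8 132.1] 11.0 [ 0.7 -0.6  0.4] 6.9
```

View pics/p1.png

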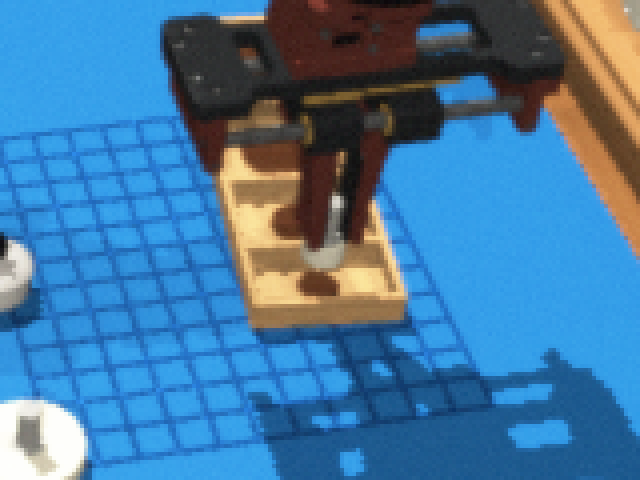

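Die_a hangs over the narrowest compartment, with its disc at crop (322,255) above the dark spot at (319,284). I'll lower it slowly.

{"method": "send_rows", "body": {"rows": [[0.001,0,0.01,0,-1],[0,0,0.008,0,-1],[0,0,0.003,0,-1],[0,0,0,0,-1],[0,0,0,0,-1]]}}

```text
t: 7.4
ee_pos: [618.1, -31.3, 111.6]
orientation: [-2.219, -2.224, 0.0]
ft_force: [1.5, -0.3, 0.3]
width: 11.5
```

{"method": "send_rows", "body": {"rows": [[0,0,0.002,0,-1],[0,0,0.001,0,-1],[0,0,0,0,-1]]}}

```text
t: 7.7
ee_pos: [618.1, -31.3, 108.7]
orientation: [-2.219, -2.224, 0.0]
ft_force: [0.3, 0.1, -0.1]
width: 10.9
```

{"method": "send_rows", "body": {"rows": [[0,0,0.0007,0,-1],[0,0,0,0,-1]]}}

```text
t: 7.9
ee_pos: [618.1, -31.3, 108.0]
orientation: [2.219, 2.224, -0.0]
ft_force: [0.1, -0.3, -0.3]
width: 11.0
```

{"method": "send_rows", "body": {"rows": [[0,0,0.0005,0,-1],[0,0,0,0,-1]]}}

```text
t: 8.1
ee_pos: [618.2, -31.3, 107.9]
orientation: [2.219, 2.224, 0.0]
ft_force: [-1.9, 0.0, 4.5]
width: 11.3
```

Contact with the floor reads 4.5 N, so I'll release.

{"method": "send_rows", "body": {"rows": [[0,0,0,0,-0.7],[0,0,0,0,-0.4],[0,0,0,0,0],[0,0,0,0,0],[0,0,0,0,0]]}}

```text
t: 8.6
ee_pos: [618.1, -31.3, 107.4]
orientation: [-2.219, -2.224, 0.0]
ft_force: [-0.4, 0.7, -1.1]
width: 41.6
```

{"method": "send_rows", "body": {"rows": [[0,0,-0.02,0,0],[0,0,-0.03,0,0],[-0.03,-0.02,0,0,0],[-0.042,-0.03,0,0,0],[-0.042,-0.03,0,0,0]]}}

```text
t: 9.1
ee_pos: [539.7, -143.5, 157.8]
orientation: [2.216, 2.225, 0.001]
ft_force: [0.2, -1.4, 0.7]
width: 43.5
```

```bash
python3 look.py 617 -31 20 p2
```

```text
crop x4 origin 319 178
[ 534.9 -148.   157.2] 43.9 [-4.  -2.8 -0.9] 9.15
```

View pics/p2.png

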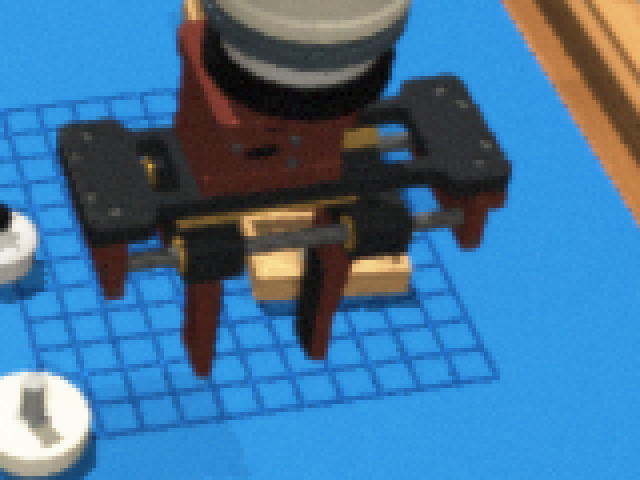

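The gripper is empty and hides the tray here, so I'll check die_a from die_b's spot.

{"method": "send_rows", "body": {"rows": [[-0.035,-0.02,0,0,0],[-0.035,-0.02,0,0,0],[-0.026,-0.0147,0,0,0],[0,0,0,0,0],[0,0,0,0,0]]}}

```text
t: 9.65
ee_pos: [485.6, -239.2, 157.5]
orientation: [2.221, 2.222, 0.0]
ft_force: [0.2, -0.5, 1.0]
width: 43.8
```

```bash
python3 look.py 600 -61 20 p3
```

```text
crop x4 origin 315 189
[ 486.  -238.7  157.5] 44.4 [ 0.6  0.6 -0.6] 9.7
```

View pics/p3.png

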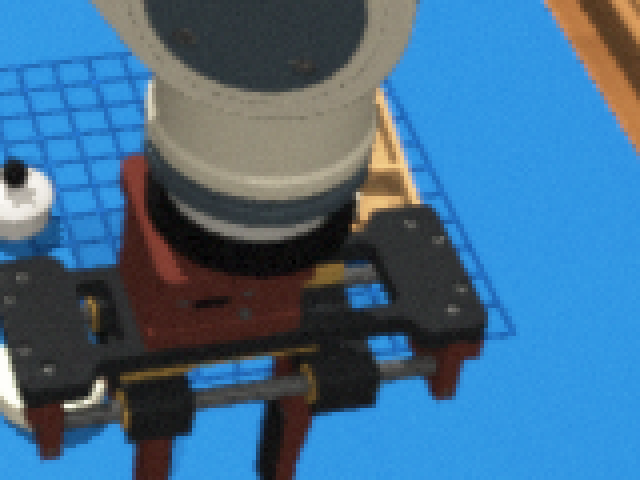

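```bash
cat > lookt.py <<'E'
import sys
from h import *
x,y,z,name=float(sys.argv[1]),float(sys.argv[2]),float(sys.argv[3]),sys.argv[4]
d=get_image("top"); u,v=proj(d,[x,y,z])[0].astype(int)
u0=max(0,min(640-160,u-80)); v0=max(0,min(480-120,v-60)); print("crop x4 origin",u0,v0)
cv2.imwrite(f"pics/{name}.png",cv2.resize(d["color"][v0:v0+120,u0:u0+160],(640,480),interpolation=3))
W=world(d)
for k,(a,b) in dict(a=(617.4,-31),b=(622.7,15.8),c=(628.5,72.8),d=(635.8,141)).items():
    n=np.hypot(W[...,0]-a,W[...,1]-b); q=W[(n<20)&(W[...,2]>36)&(W[...,2]<70)]
    if len(q)>5: print(k,len(q),np.median(q,0).round(1))
E
python3 lookt.py 620 50 20 p4
```

```text
crop x4 origin 218 84
```

View pics/p4.png

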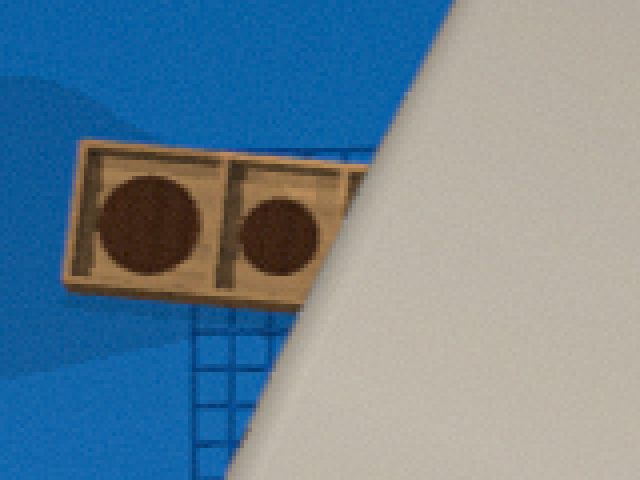

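{"method": "send_rows", "body": {"rows": [[-0.0055,-0.0055,0.01,0,0],[0,0,0.02,0,0],[0,0,0.01,0,0],[0,0,0,0,0],[0,0,0,0,0]]}}

```text
t: 10.25
ee_pos: [480.3, -244.1, 117.2]
orientation: [-2.218, -2.224, 0.0]
ft_force: [0.3, -0.1, 0.7]
width: 44.0
```

The two widest compartments (crop (150,225) and (280,237)) are empty, and the arm hides the narrow end. I'll take die_b now.

{"method": "send_rows", "body": {"rows": [[0,0,0.009,0,0],[0,0,0.005,0,0],[0,0,0,0,-0.5],[0,0,0,0,-1],[0,0,0,0,-1]]}}

```text
t: 10.75
ee_pos: [480.3, -244.5, 103.6]
orientation: [2.219, 2.223, 0.0]
ft_force: [-0.6, -0.5, -0.5]
width: 23.6
```

{"method": "send_rows", "body": {"rows": [[0,0,0,0,-1],[0,0,0,0,-1],[0,0,0,0,-1],[0,0,0,0,-1]]}}

```text
t: 11.15
ee_pos: [480.3, -244.5, 103.7]
orientation: [2.219, 2.223, 0.0]
ft_force: [-0.2, -0.3, 1.2]
width: 11.1
```

{"method": "send_rows", "body": {"rows": [[0,0,-0.01,0,-1],[0,0,-0.025,0,-1],[0,0,-0.03,0,-1],[0,0,0,0,-1],[0.02,0.01,0,0,-1]]}}

```text
t: 11.65
ee_pos: [490.1, -225.7, 169.7]
orientation: [2.22, 2.219, 0.001]
ft_force: [1.1, 0.6, -0.5]
width: 11.2
```

{"method": "send_rows", "body": {"rows": [[0.035,0.02,0,0,-1],[0.035,0.02,0,0,-1],[0.035,0.02,0,0,-1],[0.035,0.02,0,0,-1],[0.035,0.02,0,0,-1]]}}

```text
t: 12.15
ee_pos: [590.1, -47.6, 168.1]
orientation: [-2.219, -2.223, 0.001]
ft_force: [0.2, 0.0, 0.1]
width: 11.2
```

{"method": "send_rows", "body": {"rows": [[0.035,0.02,0,0,-1],[0.02,0.01,0,0,-1],[0,0,0,0,-1],[0,0,0,0,-1]]}}

```text
t: 12.55
ee_pos: [619.1, 6.0, 167.8]
orientation: [-2.217, -2.224, 0.002]
ft_force: [0.2, -0.1, -0.7]
width: 11.2
```

Remaining: dx +3.6, dy +9.8.

{"method": "send_rows", "body": {"rows": [[0.0098,0.0036,0,0,-1],[0,0,0.018,0,-1],[0,0,0.018,0,-1],[0,0,0,0,-1],[0,0,0,0,-1]]}}

```text
t: 13.05
ee_pos: [623.0, 15.1, 132.4]
orientation: [-2.22, -2.222, 0.001]
ft_force: [0.5, 0.2, 0.8]
width: 11.1
```

```bash
python3 look.py 617 -11 30 p5
```

```text
crop x4 origin 316 168
[623.5  15.2 133. ] 11.5 [-0.6 -0.2  0.1] 13.1
```

View pics/p5.png

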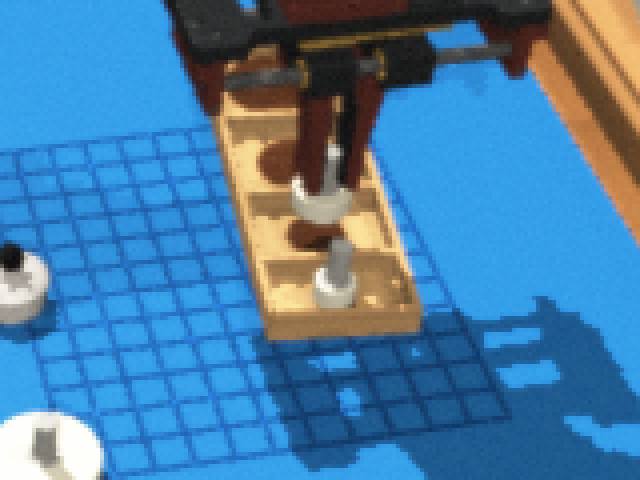

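Die_a stands upright in the narrowest compartment (crop (335,285)). Die_b is over its dark spot (crop (318,230)). I'll lower it.

{"method": "send_rows", "body": {"rows": [[0.0005,0,0.01,0,-1],[0,0,0.008,0,-1],[0,0,0.003,0,-1],[0,0,0,0,-1],[0,0,0,0,-1]]}}

```text
t: 13.6
ee_pos: [623.3, 16.1, 111.4]
orientation: [-2.219, -2.224, 0.0]
ft_force: [0.7, 0.0, -0.0]
width: 10.9
```

{"method": "send_rows", "body": {"rows": [[0,0,0.0015,0,-1],[0,0,0,0,-1]]}}

```text
t: 13.8
ee_pos: [623.4, 16.1, 110.0]
orientation: [2.219, 2.224, 0.0]
ft_force: [-0.3, 0.4, -0.8]
width: 11.1
```

{"method": "send_rows", "body": {"rows": [[0,0,0.0007,0,-1],[0,0,0,0,-1]]}}

```text
t: 14.0
ee_pos: [623.3, 16.2, 109.3]
orientation: [2.219, 2.224, 0.0]
ft_force: [0.5, 0.4, -1.1]
width: 11.4
```

{"method": "send_rows", "body": {"rows": [[0,0,0.0005,0,-1],[0,0,0,0,-1]]}}

```text
t: 14.2
ee_pos: [623.3, 16.2, 108.8]
orientation: [-2.219, -2.224, 0.0]
ft_force: [0.4, 1.1, -0.6]
width: 11.5
```

{"method": "send_rows", "body": {"rows": [[0,0,0.0005,0,-1],[0,0,0,0,-1]]}}

```text
t: 14.4
ee_pos: [623.3, 16.2, 108.7]
orientation: [2.219, 2.224, 0.0]
ft_force: [-2.0, -0.5, 4.1]
width: 11.2
```

Contact at 4.1 N. I'll release and go to die_c.

{"method": "send_rows", "body": {"rows": [[0,0,0,0,-0.7],[0,0,0,0,-0.4],[0,0,0,0,0],[0,0,0,0,0],[0,0,0,0,0]]}}

```text
t: 14.9
ee_pos: [623.3, 16.1, 108.2]
orientation: [-2.219, -2.224, 0.0]
ft_force: [0.2, -0.5, -0.2]
width: 41.4
```

{"method": "send_rows", "body": {"rows": [[0,0,-0.02,0,0],[0,0,-0.03,0,0],[0.025,-0.005,0,0,0],[0.04,-0.008,0,0,0],[0.04,-0.008,0,0,0]]}}

```text
t: 15.4
ee_pos: [602.1, 121.7, 158.7]
orientation: [2.221, 2.221, 0.001]
ft_force: [0.4, 0.5, 0.0]
width: 44.1
```

{"method": "send_rows", "body": {"rows": [[0.042,-0.008,0,0,0],[0.042,-0.009,0,0,0],[0.042,-0.009,0,0,0],[0.042,-0.009,0,0,0],[0.03,-0.006,0,0,0]]}}

```text
t: 15.9
ee_pos: [559.9, 321.6, 158.3]
orientation: [-2.218, -2.225, -0.001]
ft_force: [-0.2, 0.2, -0.2]
width: 44.4
```

{"method": "send_rows", "body": {"rows": [[0,0,0,0,0],[0,0,0,0,0]]}}

```text
t: 16.1
ee_pos: [560.3, 319.4, 158.1]
orientation: [2.217, 2.225, -0.001]
ft_force: [0.3, 0.6, 0.4]
width: 43.8
```

```bash
python3 look.py 617 30 30 p6; python3 lookt.py 620 40 20 p7
```

```text
crop x4 origin 310 155
[560.6 318.5 158.1] 43.7 [-0.4 -0.2 -0.6] 16.15
crop x4 origin 223 84
a 38 [614.8 -30.   45.7]
b 36 [620.3  15.6  45.7]
```

View pics/p6.png

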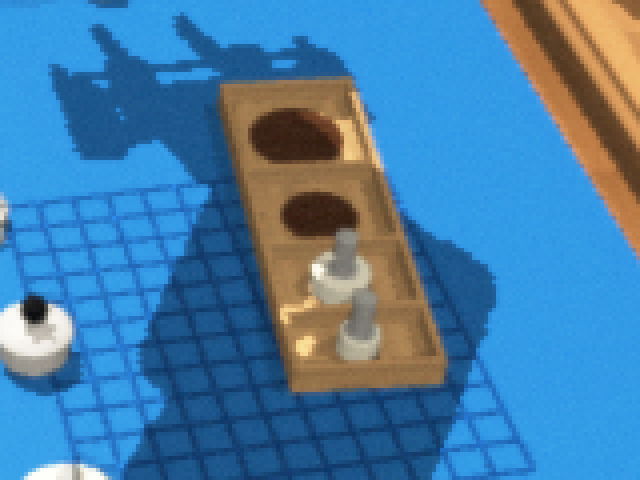

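View pics/p7.png

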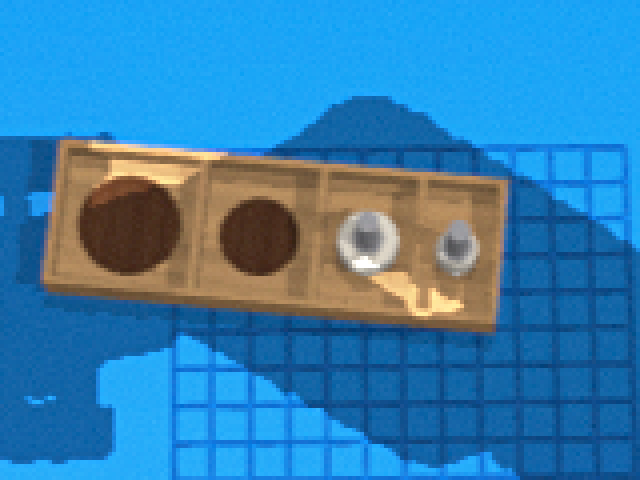

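Die_a (crop (458,248)) and die_b (367,242) stand on their dark spots. Next is die_c.

{"method": "send_rows", "body": {"rows": [[0.0047,0.001,0.01,0,0],[0,0,0.02,0,0],[0,0,0.01,0,0],[0,0,0,0,0],[0,0,0,0,0]]}}

```text
t: 16.7
ee_pos: [561.8, 323.3, 118.0]
orientation: [-2.22, -2.223, 0.001]
ft_force: [0.3, 1.2, -0.3]
width: 43.4
```

{"method": "send_rows", "body": {"rows": [[0,0,0.009,0,0],[0,0,0.006,0,0],[0,0,0,0,-0.5],[0,0,0,0,-1],[0,0,0,0,-1]]}}

```text
t: 17.2
ee_pos: [561.8, 323.8, 103.5]
orientation: [2.219, 2.224, 0.001]
ft_force: [-1.0, -0.7, -0.1]
width: 23.2
```

{"method": "send_rows", "body": {"rows": [[0,0,0,0,-1],[0,0,0,0,-1],[0,0,0,0,-1],[0,0,0,0,-1]]}}

```text
t: 17.6
ee_pos: [561.9, 323.8, 103.6]
orientation: [2.219, 2.224, 0.001]
ft_force: [0.3, 0.1, 2.1]
width: 11.2
```

{"method": "send_rows", "body": {"rows": [[0,0,-0.01,0,-1],[0,0,-0.025,0,-1],[0,0,-0.03,0,-1],[0,0,0,0,-1],[0,0,0,0,-1]]}}

```text
t: 18.1
ee_pos: [561.9, 323.8, 169.2]
orientation: [2.219, 2.223, 0.002]
ft_force: [-0.0, 0.1, -0.7]
width: 11.3
```

{"method": "send_rows", "body": {"rows": [[-0.02,0.005,0,0,-1],[-0.04,0.011,0,0,-1],[-0.04,0.011,0,0,-1],[-0.04,0.011,0,0,-1],[-0.04,0.011,0,0,-1]]}}

```text
t: 18.6
ee_pos: [610.3, 142.2, 166.8]
orientation: [-2.218, -2.223, 0.004]
ft_force: [-0.8, -0.2, -0.1]
width: 11.2
```

{"method": "send_rows", "body": {"rows": [[-0.04,0.011,0,0,-1],[-0.02,0.005,0,0,-1],[-0.01,0.002,0,0,-1],[0,0,0,0,-1],[0,0,0,0,-1]]}}

```text
t: 19.1
ee_pos: [628.6, 74.6, 167.6]
orientation: [-2.218, -2.223, 0.001]
ft_force: [0.1, 0.5, -0.6]
width: 11.3
```

{"method": "send_rows", "body": {"rows": [[-0.0015,0,0.005,0,-1],[0,0,0.015,0,-1],[0,0,0.015,0,-1],[0,0,0,0,-1],[0,0,0,0,-1]]}}

```text
t: 19.6
ee_pos: [628.7, 72.6, 132.2]
orientation: [-2.218, -2.223, 0.002]
ft_force: [0.0, -0.4, -1.2]
width: 11.4
```

```bash
python3 look.py 620 50 30 p8
```

```text
crop x4 origin 309 148
[629.1  72.6 132.8] 11.3 [ 0.1 -0.1  0.1] 19.65
```

View pics/p8.png

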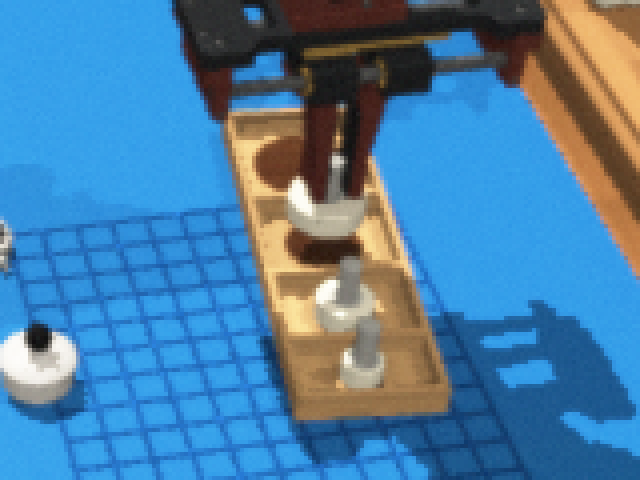

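Die_c is over its dark spot (crop (325,245)). I'll lower it.

{"method": "send_rows", "body": {"rows": [[0,0,0.01,0,-1],[0,0,0.008,0,-1],[0,0,0.004,0,-1],[0,0,0,0,-1],[0,0,0,0,-1]]}}

```text
t: 20.15
ee_pos: [629.2, 72.3, 111.1]
orientation: [-2.219, -2.224, 0.0]
ft_force: [-0.9, -0.2, -0.6]
width: 11.7
```

{"method": "send_rows", "body": {"rows": [[0,0,0.001,0,-1],[0,0,0,0,-1]]}}

```text
t: 20.35
ee_pos: [629.3, 72.4, 110.5]
orientation: [2.219, 2.223, 0.0]
ft_force: [-0.1, 0.7, -0.4]
width: 11.3
```

{"method": "send_rows", "body": {"rows": [[0,0,0.0008,0,-1],[0,0,0,0,-1]]}}

```text
t: 20.55
ee_pos: [629.2, 72.4, 109.6]
orientation: [2.219, 2.224, 0.0]
ft_force: [-0.2, -0.4, 0.2]
width: 11.3
```

{"method": "send_rows", "body": {"rows": [[0,0,0.0006,0,-1],[0,0,0,0,-1]]}}

```text
t: 20.75
ee_pos: [629.2, 72.4, 108.8]
orientation: [-2.219, -2.224, 0.0]
ft_force: [1.0, 0.6, -0.7]
width: 10.9
```

{"method": "send_rows", "body": {"rows": [[0,0,0.0005,0,-1],[0,0,0,0,-1]]}}

```text
t: 20.95
ee_pos: [629.2, 72.4, 108.5]
orientation: [2.219, 2.224, 0.0]
ft_force: [-0.1, 0.3, 1.3]
width: 11.2
```

{"method": "send_rows", "body": {"rows": [[0,0,0.0004,0,-1],[0,0,0,0,-1]]}}

```text
t: 21.15
ee_pos: [629.2, 72.4, 108.5]
orientation: [2.219, 2.224, 0.0]
ft_force: [-1.5, 0.2, 5.9]
width: 10.9
```

{"method": "send_rows", "body": {"rows": [[0,0,0,0,-0.7],[0,0,0,0,-0.4],[0,0,0,0,0],[0,0,0,0,0],[0,0,0,0,0]]}}

```text
t: 21.65
ee_pos: [629.2, 72.4, 107.8]
orientation: [-2.219, -2.224, 0.0]
ft_force: [0.2, 0.0, 0.2]
width: 41.3
```

{"method": "send_rows", "body": {"rows": [[0,0,-0.02,0,0],[0,0,-0.03,0,0],[-0.02,-0.02,0,0,0],[-0.03,-0.03,0,0,0],[-0.03,-0.03,0,0,0]]}}

```text
t: 22.15
ee_pos: [548.7, -8.2, 158.3]
orientation: [2.217, 2.225, 0.001]
ft_force: [0.8, 0.1, -0.1]
width: 44.2
```

{"method": "send_rows", "body": {"rows": [[-0.03,-0.03,0,0,0],[-0.03,-0.03,0,0,0],[-0.03,-0.03,0,0,0],[-0.014,-0.012,0,0,0],[0,0,0,0,0]]}}

```text
t: 22.65
ee_pos: [445.9, -113.3, 158.0]
orientation: [-2.222, -2.22, 0.001]
ft_force: [0.0, 0.1, 0.4]
width: 43.8
```

{"method": "send_rows", "body": {"rows": [[0,0,0,0,0],[0,0,0,0,0]]}}

```text
t: 22.85
ee_pos: [448.6, -111.6, 158.1]
orientation: [2.218, 2.224, 0.001]
ft_force: [-0.2, -0.1, -0.7]
width: 43.6
```

```bash
python3 look.py 590 20 30 p9; python3 lookt.py 620 40 20 p10
```

```text
crop x4 origin 299 159
[ 448.6 -111.5  158.1] 44.0 [0.3 0.7 0.1] 22.9
crop x4 origin 223 84
a 36 [615.7 -30.8  45.6]
b 36 [620.5  15.6  45.7]
c 35 [626.2  72.2  45.7]
```

View pics/p9.png

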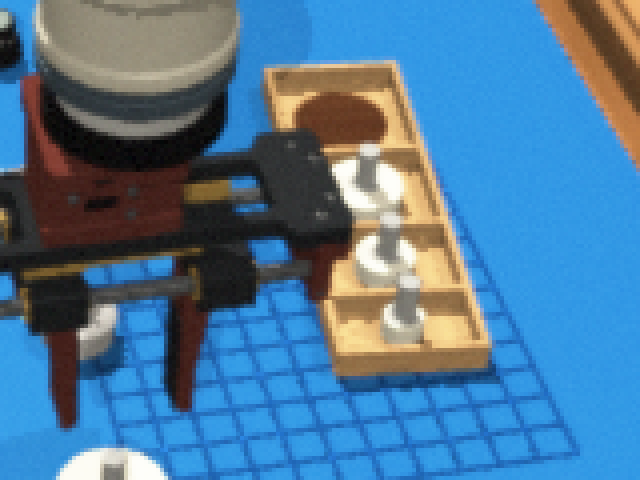

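View pics/p10.png

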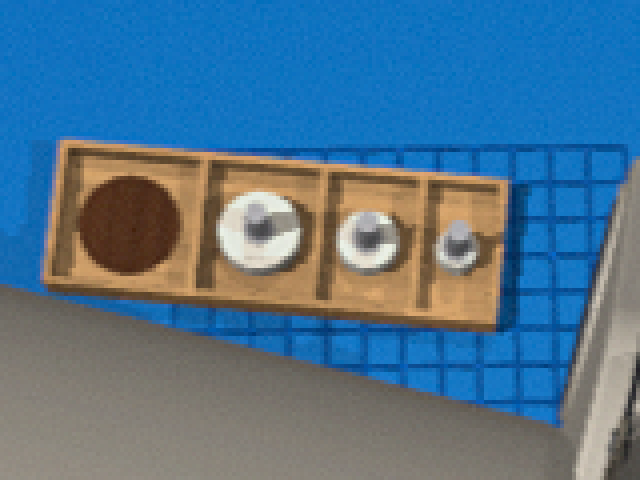

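Dies a, b and c are seated in their compartments (top crop (458,248), (367,240), (258,232)). Next is die_d.

{"method": "send_rows", "body": {"rows": [[-0.002,-0.003,0.01,0,0],[0,0,0.02,0,0],[0,0,0.01,0,0],[0,0,0,0,0],[0,0,0,0,0]]}}

```text
t: 23.45
ee_pos: [444.5, -113.9, 117.7]
orientation: [-2.218, -2.223, 0.001]
ft_force: [0.0, -0.7, 0.6]
width: 44.1
```

{"method": "send_rows", "body": {"rows": [[0,0,0.009,0,0],[0,0,0.006,0,0],[0,0,0,0,-0.5],[0,0,0,0,-1],[0,0,0,0,-1]]}}

```text
t: 23.95
ee_pos: [444.7, -114.1, 103.1]
orientation: [2.219, 2.223, 0.0]
ft_force: [0.4, -0.1, -0.7]
width: 23.4
```

{"method": "send_rows", "body": {"rows": [[0,0,0,0,-1],[0,0,0,0,-1],[0,0,0,0,-1],[0,0,0,0,-1]]}}

```text
t: 24.35
ee_pos: [444.8, -114.1, 103.2]
orientation: [2.219, 2.223, 0.0]
ft_force: [-0.2, 0.3, 1.3]
width: 11.3
```

{"method": "send_rows", "body": {"rows": [[0,0,-0.01,0,-1],[0,0,-0.025,0,-1],[0,0,-0.03,0,-1],[0,0,0,0,-1],[0,0,0,0,-1]]}}

```text
t: 24.85
ee_pos: [444.8, -114.1, 168.7]
orientation: [2.218, 2.223, 0.001]
ft_force: [-0.5, -0.3, -1.1]
width: 11.4
```

{"method": "send_rows", "body": {"rows": [[0.02,0.015,0,0,-1],[0.032,0.024,0,0,-1],[0.032,0.024,0,0,-1],[0.032,0.024,0,0,-1],[0.032,0.024,0,0,-1]]}}

```text
t: 25.35
ee_pos: [555.2, 35.6, 166.6]
orientation: [-2.218, -2.222, 0.003]
ft_force: [-0.5, 0.1, -0.8]
width: 11.3
```

{"method": "send_rows", "body": {"rows": [[0.032,0.024,0,0,-1],[0.032,0.024,0,0,-1],[0.032,0.024,0,0,-1],[0.011,0.008,0,0,-1],[0,0,0,0,-1]]}}

```text
t: 25.85
ee_pos: [635.0, 142.6, 166.5]
orientation: [-2.216, -2.225, 0.002]
ft_force: [0.1, 0.1, -1.8]
width: 10.8
```

{"method": "send_rows", "body": {"rows": [[0,0,0,0,-1],[0,0,0,0,-1]]}}

```text
t: 26.05
ee_pos: [633.7, 139.9, 167.3]
orientation: [-2.22, -2.222, 0.003]
ft_force: [0.4, 0.7, -0.8]
width: 11.0
```

{"method": "send_rows", "body": {"rows": [[0.0012,0.0018,0.005,0,-1],[0,0,0.015,0,-1],[0,0,0.015,0,-1],[0,0,0,0,-1],[0,0,0,0,-1]]}}

```text
t: 26.55
ee_pos: [636.3, 142.3, 131.8]
orientation: [-2.219, -2.223, 0.003]
ft_force: [-0.3, 0.0, -0.7]
width: 11.3
```

```bash
python3 look.py 620 90 30 p11
```

```text
crop x4 origin 303 137
[636.8 142.5 132.5] 11.0 [-0.   0.8  0. ] 26.6
```

View pics/p11.png

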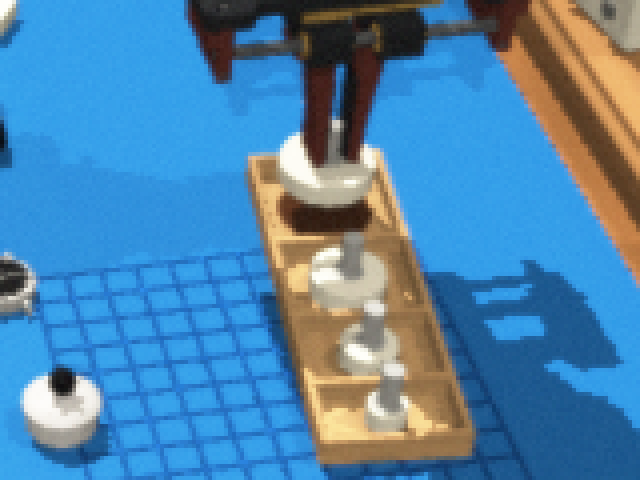

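Die_d is over the widest compartment's spot (crop (325,215)). I'll lower it.

{"method": "send_rows", "body": {"rows": [[-0.001,-0.001,0.01,0,-1],[0,0,0.008,0,-1],[0,0,0.004,0,-1],[0,0,0,0,-1],[0,0,0,0,-1]]}}

```text
t: 27.1
ee_pos: [635.9, 141.6, 110.9]
orientation: [-2.219, -2.224, 0.0]
ft_force: [0.7, -0.3, -0.4]
width: 11.0
```

{"method": "send_rows", "body": {"rows": [[0,0,0.001,0,-1],[0,0,0,0,-1]]}}

```text
t: 27.3
ee_pos: [636.0, 141.6, 110.2]
orientation: [2.219, 2.223, 0.001]
ft_force: [-0.1, 0.3, -1.0]
width: 11.0
```

{"method": "send_rows", "body": {"rows": [[0,0,0.0008,0,-1],[0,0,0,0,-1]]}}

```text
t: 27.5
ee_pos: [635.9, 141.6, 109.2]
orientation: [2.219, 2.224, 0.0]
ft_force: [0.8, 0.8, -0.1]
width: 11.2
```

{"method": "send_rows", "body": {"rows": [[0,0,0.0006,0,-1],[0,0,0,0,-1]]}}

```text
t: 27.7
ee_pos: [635.8, 141.6, 108.5]
orientation: [-2.219, -2.224, 0.0]
ft_force: [0.9, 0.5, -0.4]
width: 11.3
```

{"method": "send_rows", "body": {"rows": [[0,0,0.0004,0,-1],[0,0,0,0,-1]]}}

```text
t: 27.9
ee_pos: [635.9, 141.6, 108.3]
orientation: [2.219, 2.224, 0.0]
ft_force: [-0.1, 0.5, 0.9]
width: 11.1
```

{"method": "send_rows", "body": {"rows": [[0,0,0.0004,0,-1],[0,0,0,0,-1]]}}

```text
t: 28.1
ee_pos: [635.9, 141.6, 108.2]
orientation: [2.219, 2.224, 0.0]
ft_force: [-1.9, -0.2, 4.3]
width: 11.1
```

Contact at 4.3 N. I'll release, lift and move out of the view.

{"method": "send_rows", "body": {"rows": [[0,0,0,0,-0.7],[0,0,0,0,-0.4],[0,0,0,0,0],[0,0,0,0,0],[0,0,0,0,0]]}}

```text
t: 28.6
ee_pos: [635.9, 141.6, 107.7]
orientation: [2.219, 2.224, -0.0]
ft_force: [-1.1, 0.4, 0.5]
width: 41.2
```

{"method": "send_rows", "body": {"rows": [[0,0,-0.02,0,0],[0,0,-0.03,0,0],[0,0,-0.04,0,0],[0.03,-0.02,-0.02,0,0],[0.04,-0.025,0,0,0]]}}

```text
t: 29.1
ee_pos: [592.9, 211.4, 221.6]
orientation: [2.221, 2.218, 0.01]
ft_force: [-0.1, 0.8, -0.3]
width: 44.1
```

{"method": "send_rows", "body": {"rows": [[0.04,-0.025,0,0,0],[0.04,-0.025,0,0,0],[0.04,-0.025,0,0,0],[0.04,-0.025,0,0,0],[0.04,-0.025,0,0,0]]}}

```text
t: 29.6
ee_pos: [464.1, 412.7, 217.9]
orientation: [2.219, 2.224, 0.0]
ft_force: [0.5, 0.7, 0.4]
width: 43.9
```

{"method": "send_rows", "body": {"rows": [[0.04,-0.025,0,0,0],[0.03,-0.02,0,0,0],[0.02,-0.015,0,0,0],[0,0,0,0,0],[0,0,0,0,0]]}}

```text
t: 30.1
ee_pos: [404.8, 501.1, 217.6]
orientation: [2.218, 2.225, -0.001]
ft_force: [-0.0, -0.6, -0.4]
width: 43.6
```

```bash
python3 look.py 620 50 30 p12; python3 lookt.py 620 40 20 p13; python3 - <<'E'
from h import *
d=get_image("top"); cv2.imwrite("pics/topf.png",d["color"]); s=get_image("side")
cv2.imwrite("pics/sidef.png",s["color"])
a=np.load("top0.npz")["color"]; b=np.load("side0.npz")["color"]
def shift(x,y,p,q,w=18):
    A=cv2.cvtColor(x[y0(p)],6) if 0 else None
for nm,(x,y,z) in dict(sq=(457,-358,15),obl=(470,373,15),cup=(452,2,15),watch=(438,103,8),loupe=(452,247,15)).items():
    for n,o,c in(("top",a,d),("side",b,s)):
        u,v=proj(c,[x,y,z])[0].astype(int)
        T=cv2.cvtColor(o[v-16:v+17,u-16:u+17],6); S=cv2.cvtColor(c["color"][v-24:v+25,u-24:u+25],6)
        r=cv2.matchTemplate(S,T,cv2.TM_CCOEFF_NORMED); _,m,_,l=cv2.minMaxLoc(r); print(nm,n,"shift px",l[0]-8,l[1]-8,"score",round(m,2))
E
```

```text
crop x4 origin 309 148
[405.4 500.5 217.6] 44.0 [ 0.8 -0.2  0.3] 30.15
crop x4 origin 223 84
a 37 [615.1 -30.7  45.8]
b 33 [620.7  15.6  46. ]
c 31 [626.8  72.2  45.6]
d 36 [633.  141.3  46.4]
sq top shift px 0 0 score 0.98
sq side shift px 0 0 score 0.99
obl top shift px 0 0 score 0.84
obl side shift px 0 0 score 0.74
cup top shift px 0 0 score 0.89
cup side shift px 0 0 score 0.84
watch top shift px 0 0 score 0.79
watch side shift px 0 0 score 0.62
loupe top shift px 0 0 score 0.73
loupe side shift px 0 0 score 0.55
```

View pics/p12.png

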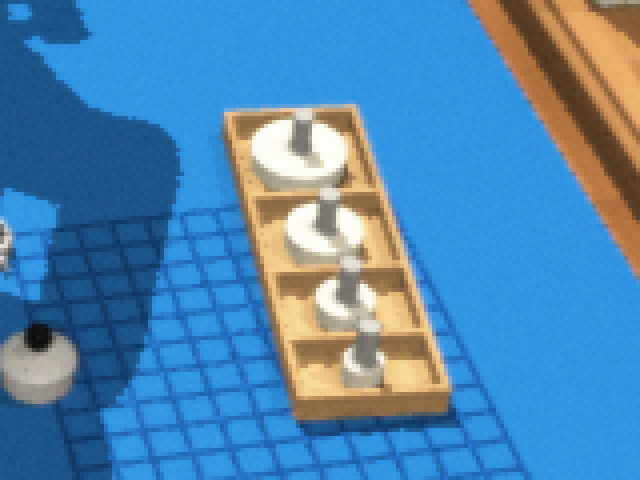

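View pics/p13.png

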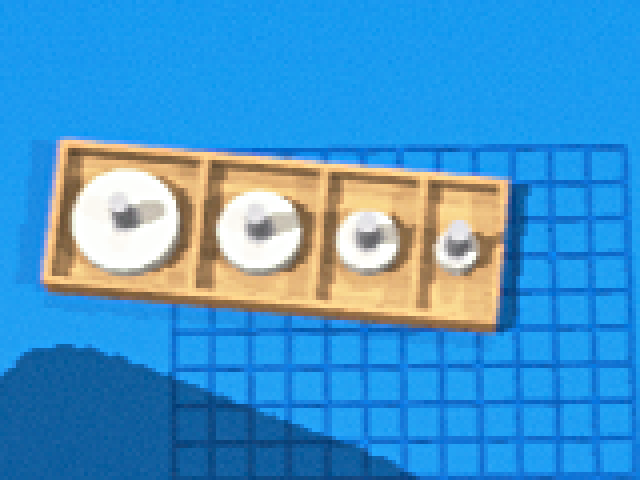

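View pics/topf.png

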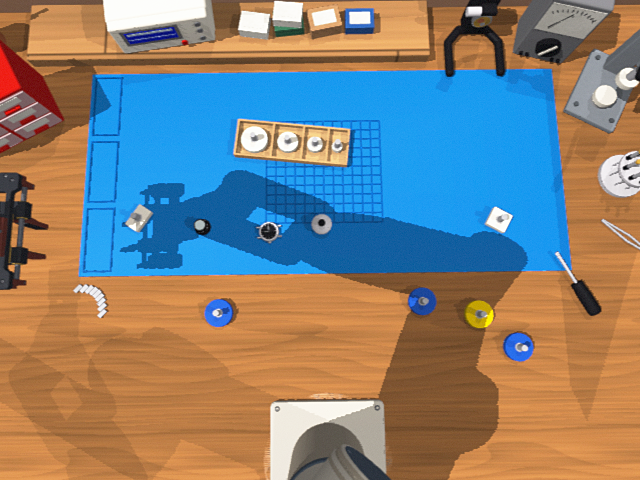

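All four dies stand flat in their compartments: top-crop (125,220), (258,232), (367,241) and (458,247). Everything else is at its original pixels: oblong (138,217), loupe (202,227), watch (269,231), cup (321,224) and square (499,219).

```bash
python3 -c "
from workcell import ctrl
print(ctrl.close_job())"
```

```text
the job is handed in; nothing more can be done
None
```

I put the four round dies away in the tray one at a time, smallest to largest. Each was gripped by its stem, lowered until it touched the floor (4–6 N), and then released. The job was handed in at about 30 s of the 96 s allowed.

**Dies:** both camera views show each die upright in the compartment of its size, on its dark spot. All four stem tops read about 46 mm high from the top camera. The expected height is 47 mm, so the dies are flat on the floor.

**Everything else:** the square and oblong dies, oil cup, watch and loupe showed no pixel shift in either view. The arm's shadow lay over all of these but the square die at the end, so their image match was weaker (0.55–0.89, against 0.98–0.99 for the square die).

**Disagreement:** the top camera puts the seated stems about 2–3 mm nearer the robot (in x) than where the gripper released them. That is about the stated calibration error, and each die has about 8 mm of room on either side. No check failed.

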